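# Scrape the loose chips off the repair panel into its trough

### The job

Take the scraper block by its upright handle and use it to sweep both loose steel chips off the panel into the trough along the panel's edge; do not touch the chips with the fingers. Then stand the scraper upright back on the bench top, clear of the panel and its trough, and let go.

Things in the scene. Friction and masses are not known exactly. Their poses are not given: they have to be found in the camera images.
- scraper: Wooden bar 170 (x) x 44 (y) x 30 mm high, long sides faced alike with steel strip; on its middle stands one wooden handle block 70 (x) x 28 (y) mm, from 30 to 100 mm above the underside. About 0.4 kg. Origin: centre of underside; z up. Stands on the bench left or right of the panel; the flat 125 x 65 x 32 mm wooden block without handle on the other side is not it.
- panel: Fixed flat painted sheet on a low stand, 200 (x) x 240 (y) mm, top 45 mm above the bench. Origin: at bench height under the sheet's middle; z up. Steel trough along its -y edge (the robot's right), open on top: y -120 to -220 mm, all 200 mm of x, walls 4 mm, floor 10 and rim 34 mm above the bench.
- bar_chip: Loose steel bar end lying on the sheet, 30 (x) x 18 (y) x 10 mm high, 40 g, any yaw. Origin: centre of its underside. It starts within 50 mm of the sheet's middle in panel x, and at panel y -60 to -10 mm.
- round_chip: Loose round steel slug lying flat on the sheet, 24 mm across, 9 mm high, 30 g. Origin: centre of its underside. It starts within 50 mm of the sheet's middle in panel x, and at panel y +25 to +45 mm.

How it is judged (in metres and radians):
On the way, in this order (a step that is already met when the one before it is completed fails the run):
1. the scraper is brought down onto the sheet (its underside within 8 mm of the sheet's top) (z of scraper in the frame of panel between 0.035 and 0.053 m and x of scraper in the frame of panel between -0.1 and 0.1 m and y of scraper in the frame of panel between -0.12 and 0.13 m), for 0.1 s.
2. both chips are in the trough (y of bar_chip in the frame of panel between -0.22 and -0.118 m and z of each of bar_chip, round_chip in the frame of panel below 0.036 m and y of round_chip in the frame of panel between -0.22 and -0.118 m), for 0.2 s.
At the end, for the whole second after the job is handed in: Both chips lie in the trough (between the sheet's edge and the outer rim, below the sheet's top) and the scraper stands upright on the bench top itself (underside within 6 mm of it, within 10 degrees of upright), all at rest (all of step 2 and x of bar_chip in the frame of panel between -0.1 and 0.1 m and x of round_chip in the frame of panel between -0.1 and 0.1 m and height (world z) of scraper below 0.006 m and angle between scraper's own z axis and vertical below 0.17 rad and linear speed of scraper below 0.02 m/s and linear speed of each of bar_chip, round_chip below 0.05 m/s); the robot touches nothing.
It fails at once if the fingers touch a chip (contact force between the fingers and bar_chip above 0.3 N or contact force between the fingers and round_chip above 0.3 N).
It also fails if it takes over 54 s, if anything falls off the work surface, if the arm or the gripper's body presses on something with over 40 N, if the wrist force passes 120 N, or if a joint passes its speed limit or range.

### The arm

A 7-joint arm with a two-finger parallel gripper is mounted at the origin on the work surface. World frame = base frame: x ahead of the robot, y to its left, z up, the work surface at z = 0. Lengths are in mm, angles in rad, forces in N, time in s.
With the tool pointing down it reaches from about 400 to 875 mm from the base axis. Payload 4.4 kg.
Tool frame: the origin (TCP) lies midway between the tips of the shut fingers; the grasp point (between the pads) lies behind it (ctrl.grip_point_offset is the x of the grasp point in the tool frame, in mm); x points along the fingers, z is the direction in which the jaws open and shut, and the axes are right-handed (so a half turn about x gives the same grasp; the last joint's range is limited). The gripper opens to 85 mm and grips with 20 to 120 N. Pads are 22 mm wide; open, the fingers measure 114 mm over their backs; the gripper's body (76 mm by 85 mm) begins 54 mm behind the grasp point. The pads swing forward as they close: fully open they stand 13 mm farther back than shut.
Start: joints at [-1.178, 0.628, 0.038, 1.517, -0.027, 0.996, -0.02], TCP at [287.847, 582.805, 231.313] pointing down, gripper open.
Joint ranges: [-3.06, 3.06], [-0.37, 2.12], [-1.25, 1.32], [0.18, 2.47], [-1.1, 4.24], [0.23, 1.98], [-2.94, 2.94]. Speed limits (rad/s): [2.57, 2.57, 3.14, 3.14, 3.14, 3.14, 3.14].

### API

Orientations are given as [roll, pitch, yaw] about the fixed x, y, z axes, in that order (R = Rz(yaw) Ry(pitch) Rx(roll)).
In Python, from cell import status, eyes, ctrl gives the robot as it stands. The module is installed in compiled form; this text tells all that it offers.
- The arm moves only by the tool apply_moves, never from a script. Its argument "targets" is a list of rows, each a list of 3 entries, a list of its own where there are three numbers: the shift along the tool's x, y, z in mm, then the turn about the tool's x in degrees, then the finger opening in mm, from 0 to 85.4. In form: [[[dx, dy, dz], roll, claw], ...]. A call has 1 to 10 rows; each row shifts and turns the pose as measured when the row begins, along the tool's axes as they then stand; what a row does not reach is not made up. A row lasts 1/8 s, in which the tool goes at most 62.5 mm and 10.7 degrees, less where a joint would pass 70% of its speed; a pose out of reach is approached as far as the arm can. A call is refused whole if a number of a shift passes 62.5 or a number of a turn 10.7, either way. A call with a gripper value outside its range is refused whole. The fingers move at their own pace and stop on an object; the grip force is fixed at half the most. Time passes only in rows, so rows that do not move let the fingers close. It gives the time, the measured TCP pose, the force and the opening at its end, in the units of the state.
- status.read_state(): the state, without advancing time (a new reading comes with each control period).
- eyes.get_image(name): name is "scene" or "top"; returns (picture, depth): 400x640x3 uint8, blue, green, red; 400x640 float32, mm along the optical axis (not along the pixel's ray), 0 where there is no reading.
- eyes.camera_params(name): a dict with "fx", "fy", "cx", "cy" (pixels), "R" (3x3) and "t" (3): a world point X has camera coordinates R X + t. Camera axes: x right, y down, z forward; pixel columns grow to the right and rows downward; lengths in mm; the calibration is good to about 2 mm. A picture is of the moment at which its call begins. camera_params takes no time and is no camera call.
- ctrl.finish_job(): hands the job in, once; it reports no verdict.
The state is a dict: "clock": time; "qpos": joint angles; "qd": joint speeds; "tau": joint torques, N m; "eef_pos": TCP position; "tool_rot": TCP orientation; "force": force on the tool from outside, world axes, zero at the start; "torque": the same for the moment, N m; "width": finger opening in mm.
Only numpy, scipy, OpenCV 4.12 (cv2) and the standard library are available. Lean on these libraries where they do the work, as an engineer would, in place of code of your own. Each camera call takes 0.05 s, during which the arm holds its last target.

## Working session

There is one attempt and no reset: what is moved stays moved. The work goes in short steps, Python scripts to look and compute and a tool call to move; the robot and the scene stay as the last step left them, time stands still between calls to the robot, and variables do not carry over. Pictures are saved under pics/ and viewed, and the job is handed in when it is done.

Besides the shell and the picture viewer there is one more tool, called after ">>>" by a JSON object that holds its "api" and its "payload", one argument or row to a line. apply_moves: Moves the arm, as the interface text tells. Its arguments: {"type":"object","properties":{"targets":{"type":"array"}},"required":["targets"]}

```bash
mkdir -p pics; python3 - <<'E'
from cell import status, eyes, ctrl
import cv2,numpy as np
s=status.read_state()
for k,v in s.items(): print(k,np.round(v,3))
print(ctrl.grip_point_offset)
for n in("scene","top"):
    p,d=eyes.get_image(n); cv2.imwrite(f"pics/{n}0.png",p); np.save(f"{n}_d.npy",d); 
    c=eyes.camera_params(n); print(n,{k:np.round(v,3).tolist() for k,v in c.items()})
E
```

```text
clock 0.0
qpos [-1.178  0.629  0.038  1.518 -0.027  0.996 -0.02 ]
qd [-0.    -0.003  0.001  0.001  0.002 -0.001  0.002]
tau [ 1.0000e-03 -5.6339e+01  1.2270e+00 -1.9345e+01  1.1000e-02  1.0000e-02
 -0.0000e+00]
eef_pos [287.587 582.253 230.413]
tool_rot [-3.129  1.569 -2.017]
force [-0.292 -0.346  0.217]
torque [ 0.009 -0.016 -0.009]
width 85.426
-18.700000000000003
scene {'fx': 459.44, 'fy': 459.44, 'cx': 318.869, 'cy': 194.046, 'R': [[0.488, 0.873, 0.003], [0.707, -0.394, -0.587], [-0.511, 0.289, -0.809]], 't': [-232.944, -342.091, 1454.588]}
top {'fx': 363.797, 'fy': 363.797, 'cx': 316.691, 'cy': 197.919, 'R': [[0.019, -1.0, 0.003], [-0.977, -0.019, -0.212], [0.212, 0.001, -0.977]], 't': [-16.067, 535.722, 825.993]}
```

View pics/scene0.png

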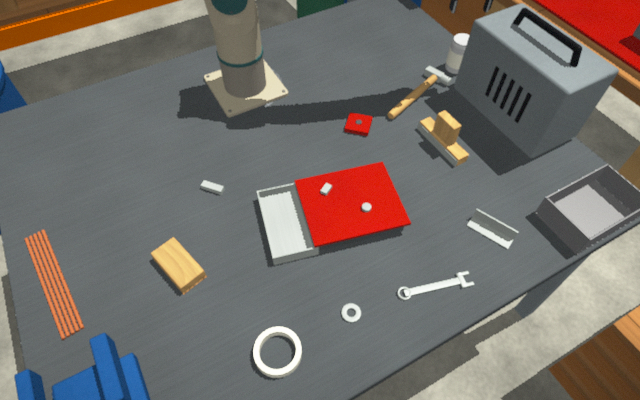

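View pics/top0.png

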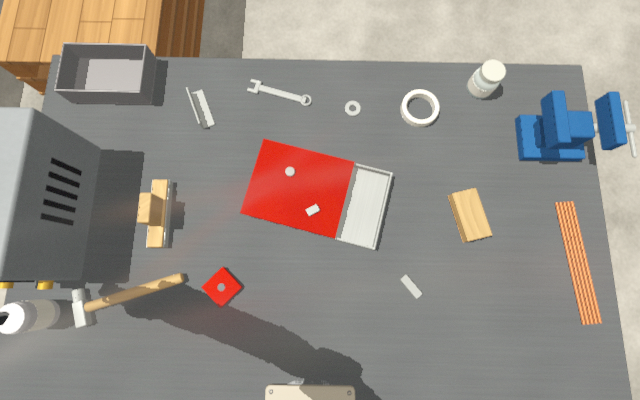

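The scene view shows the red panel around (355,203), with its trough on the left at (287,225), the bar chip at (326,189) and the round chip at (366,208). The scraper with its handle is at (445,137) and the plain decoy block at (178,265). In the top view the panel is at (297,190), the scraper at (155,213) and the decoy at (470,215).

```bash
cat > h.py <<'E'
from cell import status, eyes, ctrl
import cv2,numpy as np
from scipy.spatial.transform import Rotation as Ro
def toworld(n,uv,z):
    c=eyes.camera_params(n);R=np.array(c['R']);t=np.array(c['t'])
    uv=np.atleast_2d(uv).astype(float)
    r=np.c_[(uv[:,0]-c['cx'])/c['fx'],(uv[:,1]-c['cy'])/c['fy'],np.ones(len(uv))]@R
    C=-R.T@t
    return C+r*((z-C[2])/r[:,2])[:,None]
def cloud(n,d):
    c=eyes.camera_params(n);R=np.array(c['R']);t=np.array(c['t'])
    v,u=np.mgrid[:d.shape[0],:d.shape[1]]
    P=np.stack([(u-c['cx'])/c['fx']*d,(v-c['cy'])/c['fy']*d,d],-1)
    return (P-t)@R
def tool(): 
    s=status.read_state(); return np.array(s['eef_pos']),Ro.from_euler('xyz',s['tool_rot']).as_matrix(),s
E
python3 - <<'E'
from h import *
p,T,s=tool(); print(np.round(T,3))
for n,pan,scr in(("top",(230,130,370,250),(125,165,190,260)),("scene",(290,155,420,250),(410,100,475,170))):
    im=cv2.imread(f"pics/{n}0.png");d=np.load(f"{n}_d.npy");W=cloud(n,d)
    hsv=cv2.cvtColor(im,cv2.COLOR_BGR2HSV)
    red=(((hsv[...,0]<8)|(hsv[...,0]>172))&(hsv[...,1]>150)&(hsv[...,2]>80))
    roi=np.zeros_like(red);roi[pan[1]:pan[3],pan[0]:pan[2]]=1
    red&=roi&(W[...,2]>30)
    cs,_=cv2.findContours(red.astype(np.uint8),cv2.RETR_EXTERNAL,cv2.CHAIN_APPROX_NONE)
    c=max(cs,key=cv2.contourArea)[:,0]
    P=toworld(n,c,45)[:,:2].astype(np.float32)
    (cx,cy),wh,a=cv2.minAreaRect(P);print(n,"panel",cx,cy,wh,a,"z",np.median(W[red][:,2]))
    print(np.round(cv2.boxPoints(((cx,cy),wh,a))))
    # chips: nonred inside panel
    hull=np.zeros(red.shape,np.uint8);cv2.fillPoly(hull,[cv2.convexHull(c)],1);hull=cv2.erode(hull,np.ones((5,5)))
    k,l,st,ce=cv2.connectedComponentsWithStats((hull.astype(bool)&(hsv[...,1]<100)).astype(np.uint8))
    for i in range(1,k):
        if st[i,4]>20: print(" chip",ce[i],st[i],np.round(toworld(n,ce[i],54)),"z",np.round(np.max(W[l==i][:,2])))
    # scraper
    m=np.zeros_like(red);m[scr[1]:scr[3],scr[0]:scr[2]]=1
    for lo,hi in((90,110),(22,36)):
        q=m&(W[...,2]>lo)&(W[...,2]<hi)
        X=W[q];r=cv2.minAreaRect(X[:,:2].astype(np.float32));print(" scr",lo,len(X),r,np.median(X[:,2]),np.round(cv2.boxPoints(r)).tolist())
E
```

```text
[[-0.001 -0.897  0.443]
 [-0.002  0.443  0.897]
 [-1.    -0.    -0.002]]
top panel 566.6720581054688 41.98625946044922 (238.98971557617188, 199.39599609375) 76.12347412109375 z 45.07970091078894
[[441. -50.]
 [635. -98.]
 [692. 134.]
 [499. 182.]]
 chip [289.55844156 170.97402597] [285 167  10   9  77] [[604.  63.  54.]] z 58.0
 chip [312.45714286 209.55238095] [306 204  14  12 105] [[508.   4.  54.]] z 59.0
 scr 90 417 ((498.7261657714844, 389.71820068359375), (69.83030700683594, 29.626462936401367), 1.7458689212799072) 100.0007269385952 [[463.0, 403.0], [464.0, 374.0], [534.0, 376.0], [533.0, 406.0]]
 scr 22 837 ((499.0887451171875, 390.6415100097656), (169.37498474121094, 46.34038162231445), 1.1096796989440918) 30.051306883959423 [[414.0, 412.0], [415.0, 366.0], [584.0, 369.0], [583.0, 415.0]]
scene panel 568.3889770507812 38.30680847167969 (238.90280151367188, 202.9457244873047) 76.17692565917969 z 43.29962502580773
[[ 441.  -53.]
 [ 638. -102.]
 [ 695.  130.]
 [ 498.  179.]]
 chip [325.57446809 188.44680851] [320 183  12  12  94] [[509.   1.  54.]] z 57.0
 chip [366.         206.72151899] [361 202  11  10  79] [[605.  59.  54.]] z 977.0
 scr 90 237 ((498.2702941894531, 387.0967712402344), (71.13249206542969, 33.924625396728516), 0.3821621835231781) 97.37822228978506 [[463.0, 404.0], [463.0, 370.0], [534.0, 370.0], [534.0, 404.0]]
 scr 22 518 ((498.4613342285156, 461.26251220703125), (172.27850341796875, 198.7650604248047), 0.24445189535617828) 27.77933767861702 [[412.0, 560.0], [413.0, 362.0], [585.0, 362.0], [584.0, 561.0]]
```

```bash
python3 - <<'E'
from h import *
for n in("top","scene"):
    d=np.load(f"{n}_d.npy");W=cloud(n,d);W=W[d>0]
    for lo in range(20,420,40):
        q=W[(W[:,2]>lo)&(W[:,2]<lo+40)&(W[:,1]>230)&(W[:,0]>150)&(W[:,0]<800)]
        if len(q): print(n,lo,len(q),"minmax x",q[:,0].min().round(),q[:,0].max().round(),"y",np.percentile(q[:,1],[0,1,20,100]).round())
p,T,s=tool()
print("delta tool to above scraper:",np.round(T.T@(np.array([498.5,388.5,150])-p),1))
E
```

```text
top 20 4171 minmax x 219.0 800.0 y [237. 318. 379. 642.]
top 60 2663 minmax x 218.0 800.0 y [375. 376. 560. 698.]
top 100 2737 minmax x 220.0 671.0 y [376. 381. 560. 666.]
top 140 2193 minmax x 329.0 670.0 y [557. 558. 560. 578.]
top 180 2566 minmax x 330.0 670.0 y [557. 559. 561. 579.]
top 220 5095 minmax x 259.0 672.0 y [530. 538. 562. 628.]
top 260 33 minmax x 259.0 279.0 y [529. 529. 530. 539.]
scene 20 2927 minmax x 224.0 800.0 y [ 300.  305.  375. 1414.]
scene 60 2144 minmax x 227.0 800.0 y [ 370.  372.  404. 1260.]
scene 100 1844 minmax x 218.0 672.0 y [372. 396. 557. 733.]
scene 140 1792 minmax x 331.0 672.0 y [552. 554. 557. 731.]
scene 180 1941 minmax x 333.0 672.0 y [552. 555. 558. 732.]
scene 220 6253 minmax x 258.0 672.0 y [526. 556. 563. 739.]
scene 260 827 minmax x 255.0 608.0 y [527. 528. 639. 656.]
scene 300 1 minmax x 540.0 540.0 y [647. 647. 647. 647.]
delta tool to above scraper: [  80.6 -274.9  -80.2]
```

>>> {"api": "apply_moves", "payload": {
  "targets": [
    [[-10,-17,-34],0,85],
    [[-10,-17,-34],0,85],
    [[-10,-17,-34],0,85],
    [[-10,-17,-34],0,85],
    [[-10,-17,-34],0,85]
  ]
}}

```text
clock: 0.72
eef_pos: [286.8, 387.8, 278.5]
tool_rot: [3.022, 1.564, -2.145]
force: [0.4, 0.3, -0.0]
width: 84.6
```

>>> {"api": "apply_moves", "payload": {
  "targets": [
    [[0,0,0],-9,85],
    [[0,0,0],-9,85],
    [[0,0,0],-9,85],
    [[0,0,0],0,85]
  ]
}}

```text
clock: 1.23
eef_pos: [287.1, 383.3, 278.9]
tool_rot: [2.662, 1.562, -2.025]
force: [-0.4, -0.3, -0.1]
width: 84.7
```

```bash
cat >> h.py <<'E'
def delta(x,y,z,ang):
    # ang: wanted tool-z heading deg in world
    p,T,s=tool(); a=np.degrees(np.arctan2(T[1,2],T[0,2]))
    print("p",p.round(1),"head",a.round(2),"tilt",T[:,0].round(3),"w",s['width'],"F",np.round(s['force'],1),"t",s['clock'])
    print("shift",np.round(T.T@(np.array([x,y,z])-p),1),"roll",round(a-ang,2))
E
python3 -c "
from h import *
delta(498.5,388.5,150,91)"
```

```text
p [287.1 383.3 278.9] head 91.43 tilt [-0.004 -0.008 -1.   ] w 84.74025478037531 F [-0.4 -0.3 -0.1] t 1.225
shift [ 128. -212.    1.] roll 0.43
```

>>> {"api": "apply_moves", "payload": {
  "targets": [
    [[5,-35,0],0,85],
    [[15,-35,0],0,85],
    [[20,-35,0],0,85],
    [[20,-35,0],0,85],
    [[20,-35,0],0,85],
    [[20,-35,0],0,85],
    [[0,0,0],0,85]
  ]
}}

```text
clock: 2.1
eef_pos: [501.8, 386.9, 173.0]
tool_rot: [2.675, 1.56, -2.032]
force: [-0.9, 0.4, 0.6]
width: 84.8
```

```bash
python3 -c "
from h import *
delta(498.5,388.5,50,91)
for n in('top','scene'):
    p,d=eyes.get_image(n); cv2.imwrite(f'pics/{n}1.png',p)
"
```

```text
p [501.8 386.9 173. ] head 90.3 tilt [-0.005 -0.01  -1.   ] w 84.83868479897788 F [-0.9  0.4  0.6] t 2.1
shift [123.    2.7   2.8] roll -0.7
```

View pics/scene1.png

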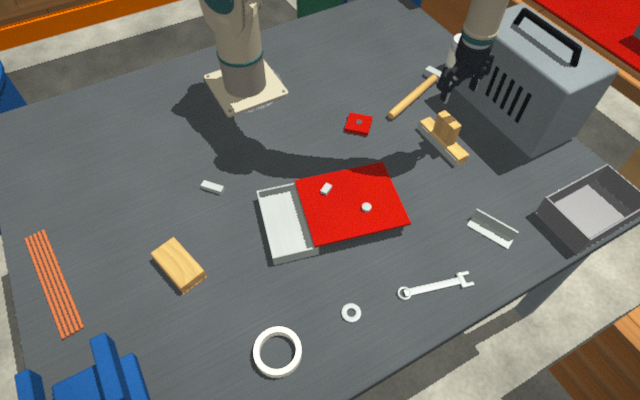

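The scene view shows the open gripper at about (460,75), above the scraper handle at (447,125) and clear of the grey box. Next I descend.

>>> {"api": "apply_moves", "payload": {
  "targets": [
    [[25,2,2],-0.7,85],
    [[25,0,0],0,85],
    [[25,0,0],0,85],
    [[25,0,0],0,85],
    [[20,0,0],0,85],
    [[0,0,0],0,85]
  ]
}}

```text
clock: 2.95
eef_pos: [490.0, 397.4, 58.4]
tool_rot: [1.466, 1.568, 3.061]
force: [0.3, -0.0, -0.1]
width: 84.5
```

```bash
python3 -c "
from h import *
delta(498.5,388.5,50,91)
for n in('top','scene'):
    p,d=eyes.get_image(n); cv2.imwrite(f'pics/{n}2.png',cv2.resize(p[60:300,60:260] if n=='top' else p[0:200,350:550],None,fx=3 if n=='scene' else 2.4,fy=3 if n=='scene' else 2.4))
"
```

```text
p [490.  397.4  58.4] head 91.42 tilt [-0.003  0.    -1.   ] w 84.50454257646368 F [ 0.3 -0.  -0.1] t 2.95
shift [ 8.4 -8.3 -9.1] roll 0.42
```

View pics/scene2.png

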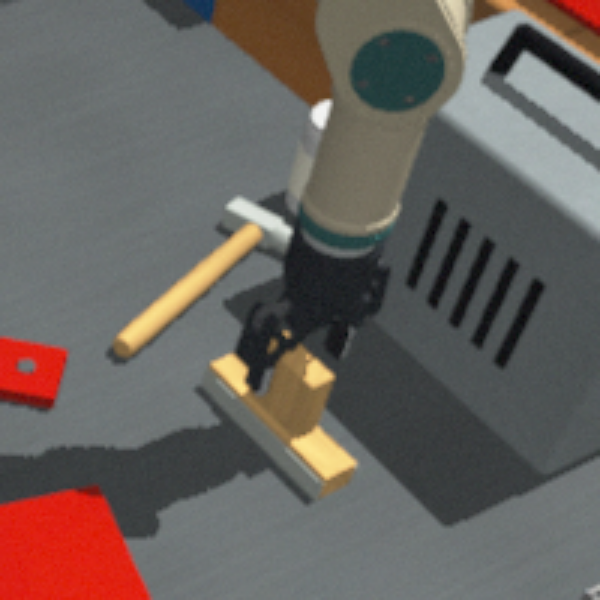

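View pics/top2.png

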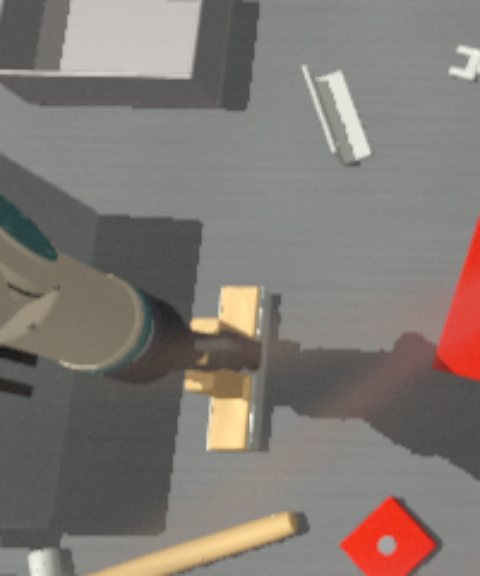

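Both crops show the fingers straddling the handle without touching it. They sit about 9 mm off the handle's centre, so I centre first and then close.

>>> {"api": "apply_moves", "payload": {
  "targets": [
    [[3,-8,-9],0,85],
    [[3,0,0],0,85],
    [[0,0,0],0,85]
  ]
}}

```text
clock: 3.42
eef_pos: [501.8, 389.7, 56.6]
tool_rot: [-0.597, 1.565, 0.998]
force: [0.3, -0.2, 0.2]
width: 85.1
```

```bash
python3 -c "
from h import *
delta(498.5,388.5,49,91)"
```

```text
p [501.8 389.7  56.6] head 91.37 tilt [ 0.003  0.005 -1.   ] w 85.07087419856713 F [ 0.3 -0.2  0.2] t 3.425
shift [ 7.6  3.3 -1.1] roll 0.37
```

>>> {"api": "apply_moves", "payload": {
  "targets": [
    [[8,3,-1],0,85],
    [[0,0,0],0,85]
  ]
}}

```text
clock: 3.68
eef_pos: [498.5, 388.6, 48.2]
tool_rot: [-0.558, 1.565, 1.036]
force: [0.4, -0.0, 0.4]
width: 85.0
```

>>> {"api": "apply_moves", "payload": {
  "targets": [
    [[0,0,0],0,20],
    [[0,0,0],0,15],
    [[0,0,0],0,15],
    [[0,0,0],0,15],
    [[0,0,0],0,15],
    [[0,0,0],0,15]
  ]
}}

```text
clock: 4.42
eef_pos: [498.4, 389.2, 48.2]
tool_rot: [-0.541, 1.564, 1.054]
force: [-0.3, -0.2, 0.3]
width: 27.2
```

```bash
python3 -c "
from h import *
delta(498.5,388.5,120,91)"
```

```text
p [498.4 389.2  48.2] head 91.39 tilt [ 0.003  0.006 -1.   ] w 27.247203320869335 F [-0.3 -0.2  0.3] t 4.425
shift [-71.8  -0.4  -0.2] roll 0.39
```

>>> {"api": "apply_moves", "payload": {
  "targets": [
    [[-10,0,0],0,15],
    [[-20,0,0],0,15],
    [[-25,0,0],0,15],
    [[-25,0,0],0,15],
    [[0,0,0],0,15]
  ]
}}

```text
clock: 5.05
eef_pos: [496.7, 387.0, 130.0]
tool_rot: [0.068, 1.568, 1.663]
force: [-0.1, 0.2, -3.3]
width: 27.4
```

```bash
python3 -c "
from h import *
delta(583,124.2,130,76.1)
for n in ('scene',):
    p,d=eyes.get_image(n); cv2.imwrite(f'pics/{n}3.png',p)"
```

```text
p [496.7 387.  130. ] head 91.38 tilt [-0.     0.002 -1.   ] w 27.4048944066747 F [-0.1  0.2 -3.3] t 5.05
shift [  -0.6  -80.  -264.8] roll 15.28
```

View pics/scene3.png

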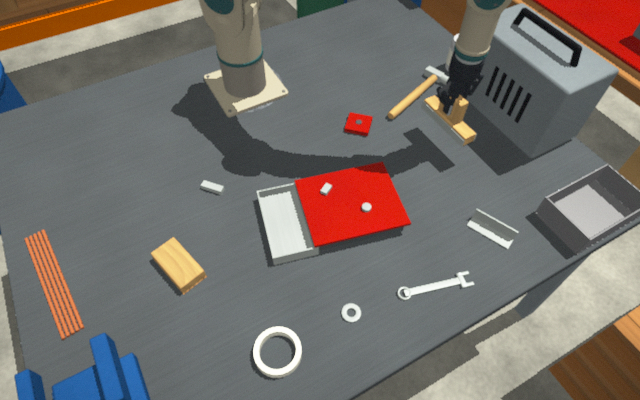

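The scraper hangs level in the gripper at (455,118). Next I turn it and move it over the far end of the panel.

>>> {"api": "apply_moves", "payload": {
  "targets": [
    [[0,0,0],5,15],
    [[0,0,0],5,15],
    [[0,0,0],5,15],
    [[0,0,0],0,15]
  ]
}}

```text
clock: 5.6
eef_pos: [492.3, 383.2, 122.9]
tool_rot: [2.36, 1.558, -2.598]
force: [-0.7, -0.9, -3.0]
width: 27.1
```

```bash
python3 -c "
from h import *
delta(583,124.2,130,76.1)"
```

```text
p [492.3 383.2 122.9] head 75.96 tilt [-0.011 -0.006 -1.   ] w 27.11189814889672 F [-0.7 -0.9 -3. ] t 5.6
shift [  -6.4 -150.8 -229.3] roll -0.14
```

>>> {"api": "apply_moves", "payload": {
  "targets": [
    [[-2,-15,-23],0,15],
    [[-2,-15,-23],0,15],
    [[-1,-15,-23],0,15],
    [[0,-15,-23],0,15],
    [[0,-15,-23],0,15],
    [[0,-15,-23],0,15],
    [[0,-15,-23],0,15],
    [[0,-15,-23],0,15],
    [[0,0,0],0,15]
  ]
}}

```text
clock: 6.72
eef_pos: [563.0, 167.9, 120.3]
tool_rot: [2.306, 1.545, -2.633]
force: [-0.3, 0.1, -3.5]
width: 27.6
```

```bash
python3 -c "
from h import *
delta(583,124.2,120,76.1)"
```

```text
p [563.  167.9 120.3] head 77.05 tilt [-0.022 -0.012 -1.   ] w 27.624839480066967 F [-0.3  0.1 -3.5] t 6.725
shift [  0.4 -29.3 -38.1] roll 0.95
```

>>> {"api": "apply_moves", "payload": {
  "targets": [
    [[0,-10,-13],0.5,15],
    [[0,-10,-13],0.4,15],
    [[0,-9,-12],0,15],
    [[0,0,0],0,15],
    [[0,0,0],0,15]
  ]
}}

```text
clock: 7.35
eef_pos: [582.9, 122.9, 119.3]
tool_rot: [2.263, 1.544, -2.689]
force: [-0.4, -0.3, -2.7]
width: 27.3
```

```bash
python3 -c "
from h import *
delta(583,124.2,120,76.1)
for n in ('scene','top'):
    p,d=eyes.get_image(n); cv2.imwrite(f'pics/{n}4.png',p)"
```

```text
p [582.9 122.9 119.3] head 76.3 tilt [-0.024 -0.012 -1.   ] w 27.330853207351023 F [-0.4 -0.3 -2.7] t 7.35
shift [-0.7  0.2  1.3] roll 0.2
```

View pics/scene4.png

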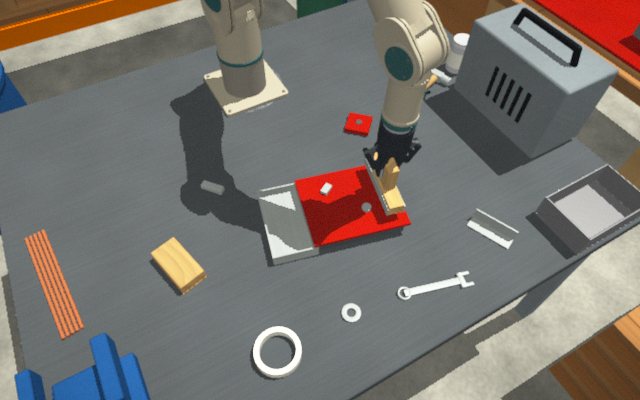

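View pics/top4.png

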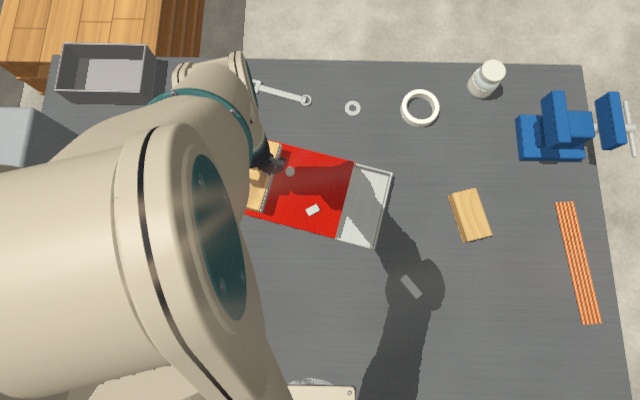

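Both views show the scraper parallel to the panel's edge and behind both chips: the round chip at (366,208) in the scene view lies ahead of its strip. Now I lower it.

>>> {"api": "apply_moves", "payload": {
  "targets": [
    [[8,0,0],0,15],
    [[7,0,0],0,15],
    [[5,0,0],0,15],
    [[0,0,0],0,15]
  ]
}}

```text
clock: 7.95
eef_pos: [581.4, 124.2, 97.4]
tool_rot: [2.24, 1.543, -2.709]
force: [0.1, -0.2, -2.4]
width: 27.5
```

```bash
python3 -c "
from h import *
delta(583,124.2,96,76.1)"
```

```text
p [581.4 124.2  97.4] head 76.46 tilt [-0.025 -0.012 -1.   ] w 27.52798667359175 F [ 0.1 -0.2 -2.4] t 7.95
shift [ 1.4 -1.6  0.4] roll 0.36
```

>>> {"api": "apply_moves", "payload": {
  "targets": [
    [[1.5,-1.5,0],0.3,15],
    [[0,0,0],0,15],
    [[0,0,-8],0,15],
    [[0,0,-10],0,15],
    [[0,0,-10],0,15],
    [[0,0,-10],0,15],
    [[0,0,0],0,15]
  ]
}}

```text
clock: 8.82
eef_pos: [573.5, 82.7, 97.2]
tool_rot: [2.291, 1.543, -2.665]
force: [-0.0, -0.9, -3.2]
width: 27.2
```

```bash
cat >> h.py <<'E'
def sweep(yp,z=96,xp=-5):
    x=567.5+xp*.971+yp*.2395; y=40.5-xp*.2395+yp*.971
    delta(x,y,z,76.1)
    p=tool()[0]-[567.5,40.5,0]; print("panel xy",(p[0]*.971-p[1]*.2395).round(1),(p[0]*.2395+p[1]*.971).round(1))
E
python3 -c "
from h import *
sweep(0)"
```

```text
p [573.5  82.7  97.2] head 76.02 tilt [-0.024 -0.013 -1.   ] w 27.168431516365334 F [-0.  -0.9 -3.2] t 8.825
shift [  2.    0.6 -42.4] roll -0.08
panel xy -4.3 42.4
```

>>> {"api": "apply_moves", "payload": {
  "targets": [
    [[1,0,-10],0,15],
    [[0.3,0,-10],0,15],
    [[0.3,0,-10],0,15],
    [[0.3,0,-10],0,15],
    [[0.3,0,-10],0,15],
    [[0,0,0],0,15]
  ]
}}

```text
clock: 9.57
eef_pos: [560.8, 30.9, 95.9]
tool_rot: [2.29, 1.544, -2.666]
force: [-0.6, 0.1, -3.3]
width: 27.3
```

```bash
python3 -c "
from h import *
sweep(-60)
for n in ('scene','top'):
    p,d=eyes.get_image(n); cv2.imwrite(f'pics/{n}5.png',cv2.resize(p[130:280,220:440],None,fx=3,fy=3))"
```

```text
p [560.8  30.9  95.9] head 76.02 tilt [-0.024 -0.012 -1.   ] w 27.260714826194736 F [-0.6  0.1 -3.3] t 9.575
shift [  0.8   0.7 -49.1] roll -0.08
panel xy -4.2 -10.9
```

View pics/scene5.png

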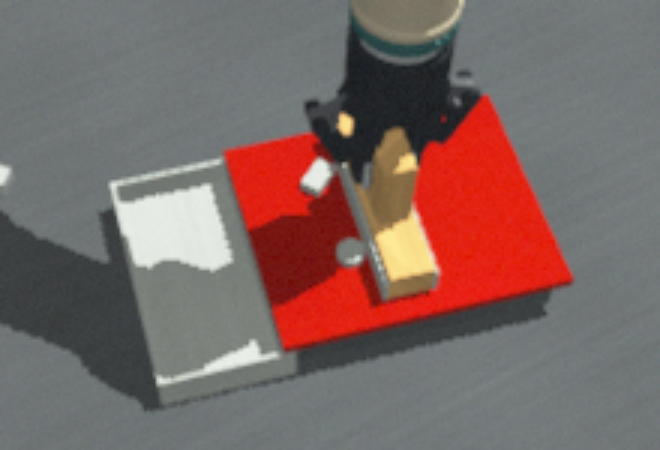

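View pics/top5.png

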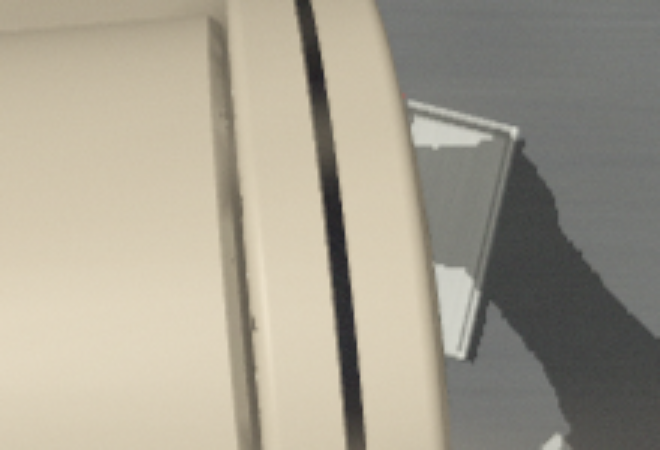

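In the scene crop the round chip at (348,250) is against the strip, and the bar chip at (316,177) is just ahead of it, inside the bar's length. The arm hides both in the top view. I continue the sweep.

>>> {"api": "apply_moves", "payload": {
  "targets": [
    [[0.3,0,-10],0,15],
    [[0.3,0,-10],0,15],
    [[0.2,0,-10],0,15],
    [[0.2,0,-10],0,15],
    [[0.2,0,-10],0,15],
    [[0,0,0],0,15]
  ]
}}

```text
clock: 10.42
eef_pos: [548.4, -19.2, 95.6]
tool_rot: [2.262, 1.546, -2.693]
force: [-0.0, -0.3, -3.9]
width: 26.9
```

```bash
python3 -c "
from h import *
sweep(-130)
for n in ('scene',):
    p,d=eyes.get_image(n); cv2.imwrite(f'pics/{n}6.png',cv2.resize(p[130:280,220:440],None,fx=3,fy=3))"
```

```text
p [548.4 -19.2  95.6] head 76.12 tilt [-0.023 -0.011 -1.   ] w 26.930939871508546 F [-0.  -0.3 -3.9] t 10.425
shift [  0.7   0.8 -67.4] roll 0.02
panel xy -4.2 -62.6
```

View pics/scene6.png

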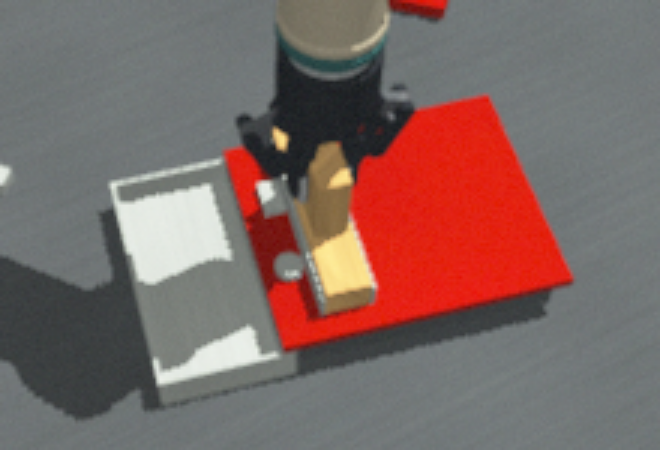

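Both chips, at (270,197) and (288,267), ride against the strip close to the edge. I continue over the trough.

>>> {"api": "apply_moves", "payload": {
  "targets": [
    [[0.2,0,-10],0,15],
    [[0.2,0,-10],0,15],
    [[0.2,0,-10],0,15],
    [[0.2,0,-10],0,15],
    [[0.2,0,-10],0,15],
    [[0.2,0,-10],0,15],
    [[0,0,-10],0,15],
    [[0,0,0],0,15]
  ]
}}

```text
clock: 11.48
eef_pos: [530.5, -91.9, 95.3]
tool_rot: [2.263, 1.545, -2.692]
force: [0.1, -0.1, -2.6]
width: 27.5
```

```bash
python3 -c "
from h import *
sweep(-130)
for n in ('scene',):
    p,d=eyes.get_image(n); cv2.imwrite(f'pics/{n}7.png',cv2.resize(p[130:280,220:440],None,fx=3,fy=3))"
```

```text
p [530.5 -91.9  95.3] head 76.14 tilt [-0.023 -0.011 -1.   ] w 27.452148634359784 F [ 0.1 -0.1 -2.6] t 11.475
shift [-0.8  0.8  7.4] roll 0.04
panel xy -4.2 -137.4
```

View pics/scene7.png

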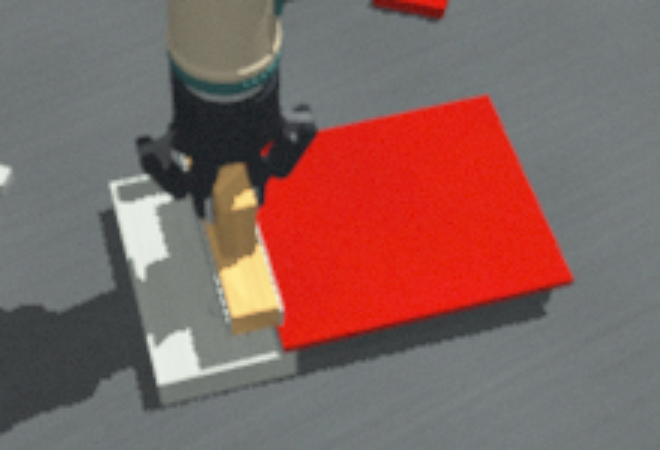

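The sheet is clear and the chips seem to have dropped in, with the round one faintly visible at (215,310). I lift and look again.

>>> {"api": "apply_moves", "payload": {
  "targets": [
    [[-8,0,0],0,15],
    [[-15,0,0],0,15],
    [[-15,0,5],0,15],
    [[0,5,20],0,15],
    [[0,10,30],0,15],
    [[0,12,30],0,15],
    [[0,12,30],0,15],
    [[0,12,30],0,15],
    [[0,12,30],0,15],
    [[0,0,0],0,15]
  ]
}}

```text
clock: 12.78
eef_pos: [516.2, 107.1, 143.9]
tool_rot: [2.381, 1.56, -2.567]
force: [0.2, -0.5, -2.8]
width: 27.0
```

```bash
python3 -c "
from h import *
delta(498.5,389,130,91)
for n in ('scene','top'):
    p,d=eyes.get_image(n); cv2.imwrite(f'pics/{n}8.png',cv2.resize(p[130:280,220:440],None,fx=3,fy=3)); np.save(f'{n}_d8.npy',d)"
```

```text
p [516.2 107.1 143.9] head 76.53 tilt [-0.009 -0.006 -1.   ] w 27.039509249435145 F [ 0.2 -0.5 -2.8] t 12.775
shift [ 12.4  82.8 270.1] roll -14.47
```

View pics/scene8.png

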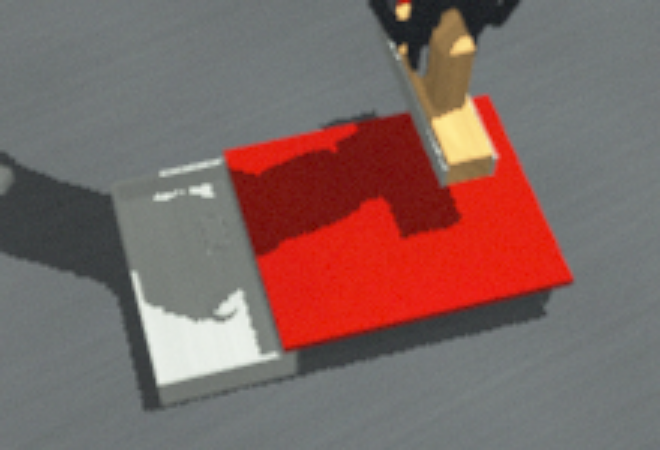

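View pics/top8.png

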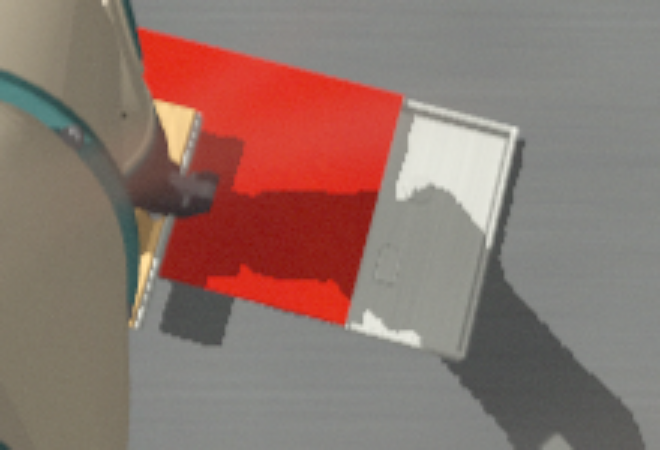

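The sheet is empty. The bar chip lies in the trough at about (388,265) in the top crop, and the round chip is at the shadow's edge near (430,190). I carry the scraper back to its first spot and will check the chips once the arm is clear.

>>> {"api": "apply_moves", "payload": {
  "targets": [
    [[0,9,30],0,15],
    [[0,10,32],0,15],
    [[0,10,32],0,15],
    [[0,10,32],0,15],
    [[0,10,32],0,15],
    [[0,10,32],0,15],
    [[0,0,0],0,15],
    [[0,0,0],-7,15],
    [[0,0,0],-7,15],
    [[0,0,0],0,15]
  ]
}}

```text
clock: 14.12
eef_pos: [512.7, 290.8, 145.1]
tool_rot: [2.935, 1.553, -1.791]
force: [0.0, -0.3, -3.2]
width: 27.6
```

```bash
python3 -c "
from h import *
delta(498.5,389,130,91)"
```

```text
p [512.7 290.8 145.1] head 89.24 tilt [-0.004 -0.017 -1.   ] w 27.569699339649016 F [ 0.  -0.3 -3.2] t 14.125
shift [13.5 15.5 98.3] roll -1.76
```

>>> {"api": "apply_moves", "payload": {
  "targets": [
    [[0,4,20],-1,15],
    [[0,4,25],-0.7,15],
    [[0,4,25],0,15],
    [[0,0,0],0,15],
    [[15,0,0],0,15],
    [[20,0,0],0,15],
    [[20,0,0],0,15],
    [[15,0,0],0,15],
    [[0,0,0],0,15]
  ]
}}

```text
clock: 15.25
eef_pos: [497.7, 365.9, 68.4]
tool_rot: [2.82, 1.552, -1.878]
force: [0.0, -0.5, -2.8]
width: 27.3
```

```bash
python3 -c "
from h import *
delta(500,370,48.5,91)"
```

```text
p [497.7 365.9  68.4] head 90.82 tilt [-0.006 -0.018 -1.   ] w 27.288930655521217 F [ 0.  -0.5 -2.8] t 15.25
shift [19.8 -2.5  4.4] roll -0.18
```

>>> {"api": "apply_moves", "payload": {
  "targets": [
    [[10,0,0],0,15],
    [[5,0,0],0,15],
    [[2,0,0],0,15],
    [[0,0,0],0,15]
  ]
}}

```text
clock: 15.75
eef_pos: [498.7, 366.1, 51.5]
tool_rot: [2.919, 1.554, -1.78]
force: [0.0, 0.6, -3.5]
width: 27.4
```

```bash
python3 -c "
from h import *
delta(500,370,48.5,91)"
```

```text
p [498.7 366.1  51.5] head 90.79 tilt [-0.003 -0.016 -1.   ] w 27.36636796185174 F [ 0.   0.6 -3.5] t 15.75
shift [ 2.9 -1.3  4. ] roll -0.21
```

>>> {"api": "apply_moves", "payload": {
  "targets": [
    [[1.5,0,0],0,15],
    [[1,0,0],0,15],
    [[0.7,0,0],0,15],
    [[0,0,0],0,15]
  ]
}}

```text
clock: 16.25
eef_pos: [499.2, 366.5, 49.0]
tool_rot: [2.985, 1.555, -1.714]
force: [-0.1, 0.1, -2.2]
width: 27.5
```

>>> {"api": "apply_moves", "payload": {
  "targets": [
    [[0.7,0,0],0,15],
    [[0.7,0,0],0,15],
    [[0,0,0],0,15]
  ]
}}

```text
clock: 16.62
eef_pos: [499.2, 366.5, 48.7]
tool_rot: [3.004, 1.556, -1.695]
force: [-0.1, -0.9, -1.5]
width: 27.4
```

Contact shows: the force rises and the descent stops at 48.7 mm, against 48.2 mm at the grasp. I release.

>>> {"api": "apply_moves", "payload": {
  "targets": [
    [[0.5,0,0],0,15],
    [[0,0,0],0,35],
    [[0,0,0],0,60],
    [[0,0,0],0,85],
    [[0,0,0],0,85],
    [[0,0,0],0,85],
    [[0,0,0],0,85]
  ]
}}

```text
clock: 17.5
eef_pos: [500.2, 367.3, 48.4]
tool_rot: [3.129, 1.557, -1.569]
force: [-0.6, 0.4, -0.4]
width: 85.2
```

>>> {"api": "apply_moves", "payload": {
  "targets": [
    [[-10,0,0],0,85],
    [[-20,0,0],0,85],
    [[-25,0,0],0,85],
    [[-30,0,0],0,85],
    [[-35,0,0],0,85],
    [[-35,0,0],0,85],
    [[-35,0,0],0,85],
    [[-20,0,0],0,85],
    [[0,0,0],0,85],
    [[0,0,0],0,85]
  ]
}}

```text
clock: 18.75
eef_pos: [499.8, 370.1, 270.4]
tool_rot: [-2.903, 1.559, -1.318]
force: [0.1, 0.2, -0.8]
width: 85.0
```

```bash
python3 - <<'E'
from h import *
delta(500,370,48.5,91)
for n in ('scene','top'):
    p,d=eyes.get_image(n); cv2.imwrite(f'pics/{n}9.png',p); np.save(f'{n}_d9.npy',d)
    W=cloud(n,d); a=np.zeros(d.shape,bool)
    Q=W[...,:2]-[567.5,40.5]; px=Q[...,0]*.971-Q[...,1]*.2395; py=Q[...,0]*.2395+Q[...,1]*.971
    m=(d>0)&(abs(px)<92)&(py>-212)&(py<-128)&(W[...,2]<60)
    print(n,"floor",np.median(W[m][:,2]),"above 5:")
    q=(m&(W[...,2]>np.median(W[m][:,2])+5)).astype(np.uint8)
    k,l,st,ce=cv2.connectedComponentsWithStats(q)
    for i in range(1,k):
        if st[i,4]>15: print("  ",ce[i].round(),st[i,4],"px",px[l==i].mean().round(),"py",py[l==i].mean().round(),"z",W[l==i][:,2].max().round(1))
    for lo,hi in((93,107),(24,36)):
        q=(d>0)&(W[...,2]>lo)&(W[...,2]<hi)&(abs(W[...,0]-499)<110)&(abs(W[...,1]-366)<60)
        if q.sum()>20: print("  scr",lo,q.sum(),cv2.minAreaRect(W[q][:,:2].astype(np.float32)),np.percentile(W[q][:,2],[5,50,95]).round(1))
E
```

```text
p [499.8 370.1 270.4] head 90.79 tilt [ 0.003 -0.011 -1.   ] w 85.01347946819956 F [ 0.1  0.2 -0.8] t 18.75
shift [221.8   0.4   2.4] roll -0.21
scene floor 8.546360134759261 above 5:
   [291. 207.] 75 px -39.0 py -145.0 z 22.7
   [294. 231.] 66 px 32.0 py -155.0 z 21.8
  scr 93 218 ((499.0548095703125, 364.29791259765625), (72.53289794921875, 30.88214874267578), 2.4865827560424805) [ 94.   97.4 100.5]
  scr 24 454 ((498.7163391113281, 361.8618469238281), (169.83091735839844, 42.92124938964844), 0.871756374835968) [24.9 28.1 32.1]
top floor 10.046834728590927 above 5:
   [359. 192.] 64 px 31.0 py -151.0 z 23.6
   [349. 218.] 86 px -40.0 py -142.0 z 23.3
  scr 93 386 ((500.14495849609375, 366.89422607421875), (68.90706634521484, 28.469951629638672), 0.9349059462547302) [ 97.  100.2 102.7]
  scr 24 786 ((499.62799072265625, 366.788330078125), (169.4618377685547, 44.891624450683594), 0.809450626373291) [24.9 30.2 33.2]
```

View pics/scene9.png

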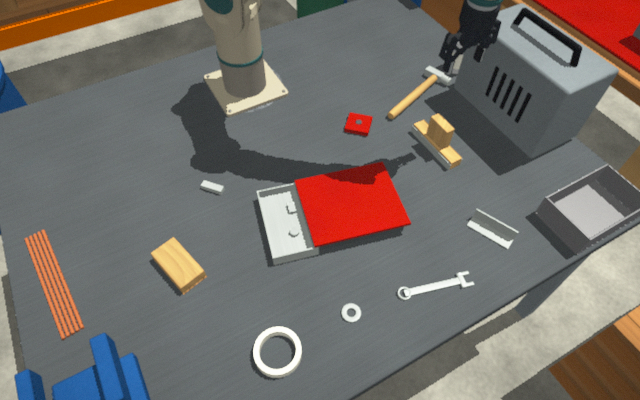

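View pics/top9.png

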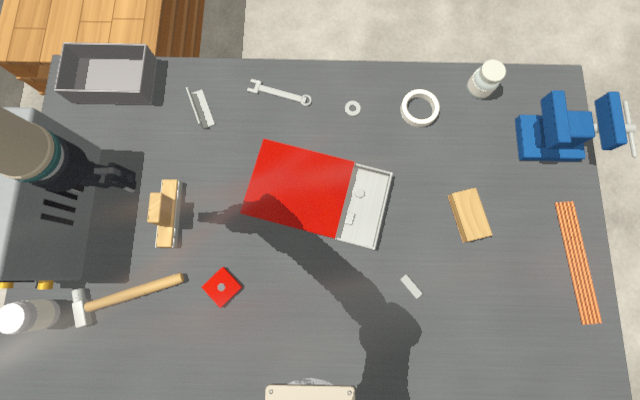

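In both views the chips lie flat in the trough: scene (291,207) and (294,231), top (349,218) and (359,192). The scraper stands upright on the bench at scene (437,142), top (163,212), and the gripper is well clear of it. I hand in the job.

```bash
python3 -c "
from cell import ctrl
print(ctrl.finish_job())"
```

```text
the job is handed in; nothing more can be done
None
```

I took the scraper by its handle and swept both chips off the panel into the trough in one pass. I then stood the scraper back on the bench near its first spot, let go and raised the gripper. The job was handed in at about 19 s; the interface gives no verdict.

**Last checks, before handing in:**
- **Chips:** In both views they lie in the trough at about panel (-40, -143) and (31, -153) mm. Their tops read 22–24 mm, about 20 being expected for chips lying flat on the 10 mm floor. The sheet was empty.
- **Scraper:** The top view puts its bar top at 30 mm and its handle top at 100 mm, so it stands upright on the bench at about (500, 367), well clear of the panel and trough.
- **Fingers:** No check of chip contact was possible beyond geometry. The fingertips stayed about 40 mm above the chips' tops, and no force jump showed.

**Disagreements:** The two cameras differed by 2–4 mm: the scene view read the scraper and trough-floor heights about 2 mm lower than the top view. The tool tilted by up to about 1.5° during the sweep, which moves cannot correct, so I kept the scraper about 2–4 mm above the sheet (worked out from tool height, not measured by camera).

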